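# Slide the housing under the tipping tray and fill it

### The job

Slide the empty white housing tub along the bench, without lifting it, through the gap between the motor and the screw tray and in between the station's two guide rails, under the tray's lip, until it is fully home against the back stop. Then tip the steel tray with its lever handle so that all three capacitors slide off into the tub, and let the tray come back down level. Do not touch the capacitors with the gripper, and do not shift the motor, the screw tray or the screwdriver.

Things in the scene. Friction and masses are not known exactly. Their poses are not given: they have to be found in the camera images.
- tub: Open white plastic housing tub, 180 (its x) by 120 (its y) by 60 high, walls and floor 5 mm thick, symmetrical end for end; 0.25-0.5 kg. Origin at the centre of its underside; z up.
- station: Fixed dock with a tipping steel tray above it. Origin on the bench under the tray's pivot; its x points out of the open mouth (the tub comes in along -x), y to the lever's side. Two aluminium guide rails, 40 high, 12 thick, from x -40 to x 100, inner faces at y +-68. Grey cheeks carrying the pivot: x -25 to 25, outside y +-68, 132 high.
- dock_home (a point): Point on the bench where the centre of the tub's underside is when home: station x 60, y 0. The back stop's face is at station x -30, 90 high.
- tray (a joint): Tilt of the tray about its pivot (at station x 0, z 115, along station y): 0 level, up to 1.15 rad as the lever goes towards the mouth and the lip dips. Falls back to 0 by its own weight when let go.
- tray_lip (a point): Middle of the tray's open lip, on the upper face of its floor. The tray's floor is 106 wide inside, 5 thick, its top 115 above the bench; it runs from station x -120 to the lip at x 40. Side and rear walls 32 high.
- tray_handle (a point): Middle of the lever's handle: a round black bar of diameter 18 lying along station y, from y 92 to 167, 120 above the pivot (235 above the bench when level) on an upright flat arm at station y 94. Moves on a circle of radius 120 about the pivot axis. Axes as the tray's (x to the mouth).
- motor: Steel fan motor standing flat, diameter 110, 67 high, 0.95 kg, loose. Origin at the centre of its underside. One side of the gap. Leave alone.
- screw_tray: Black divided tray with screws, 120 (x) by 100 (y) by 35 high, 0.8 kg, loose. Origin at the centre of its underside. The other side of the gap (which side is which varies). Leave alone.
- cap0: Black motor capacitor, a box 58 (its x) by 34 (its y) by 25 high, about 60 g, lying loose on the tray. Origin at the centre of its underside.
- cap0_center (a point): Centre of that capacitor.
- cap1: Black motor capacitor, a box 58 (its x) by 34 (its y) by 25 high, about 60 g, lying loose on the tray. Origin at the centre of its underside.
- cap1_center (a point): Centre of that capacitor.
- cap2: Black motor capacitor, a box 58 (its x) by 34 (its y) by 25 high, about 60 g, lying loose on the tray. Origin at the centre of its underside.
- cap2_center (a point): Centre of that capacitor.
- screwdriver: Screwdriver lying along its x, 200 long, 30 thick, beyond the station; loose bystander, origin at the centre of its underside. Leave alone.
Things that resemble listed ones, but are neither listed nor needed, are in the scene too. Leave any orange or pink look-alike of the tub alone.

How it is judged:
On the way, in this order (a step that is already met when the one before it is completed fails the run):
1. the tub is home against the back stop, flat on the bench, with the tray still level (x of tub in the frame of station between 0.045 and 0.072 m and y of tub in the frame of station between -0.014 and 0.014 m and angle between the x axis of tub and the x axis of station, either way round below 0.12 rad and height (world z) of tub below 0.006 m and angle between tub's own z axis and vertical below 0.05 rad and value of joint tray below 0.15 rad), for 0.2 s.
2. the tray is tipped well over (more than 0.5 rad) (value of joint tray above 0.5 rad), for 0.1 s.
At the end, for the whole second after the job is handed in: The tub is flat on the bench, home between the rails (its centre within 12 mm of the home position short of the stop, 14 mm sideways, 0.12 rad in line), all three capacitors lie at rest inside it, and the tray is back level (within 0.08 rad) (x of tub in the frame of station between 0.045 and 0.072 m and y of tub in the frame of station between -0.014 and 0.014 m and angle between the x axis of tub and the x axis of station, either way round below 0.12 rad and height (world z) of tub below 0.006 m and angle between tub's own z axis and vertical below 0.05 rad and x of cap0_center in the frame of tub between -0.087 and 0.087 m and y of cap0_center in the frame of tub between -0.057 and 0.057 m and z of each of cap0_center, cap1_center, cap2_center in the frame of tub below 0.065 m and linear speed of each of cap0, cap1, cap2 below 0.03 m/s and x of cap1_center in the frame of tub between -0.087 and 0.087 m and y of cap1_center in the frame of tub between -0.057 and 0.057 m and x of cap2_center in the frame of tub between -0.087 and 0.087 m and y of cap2_center in the frame of tub between -0.057 and 0.057 m and value of joint tray below 0.08 rad and linear speed of tub below 0.02 m/s); the robot touches nothing.
It fails at once if the tub is taken round the outside of the motor or the screw tray (world x of tub below 0.38 m or world x of tub above 0.77 m).
It fails at once if the tub is lifted (more than 20 mm off the bench) or tipped (more than 0.25 rad) (height (world z) of tub above 0.02 m or angle between tub's own z axis and vertical above 0.25 rad).
It fails at once if a capacitor is touched by the gripper (contact force between the fingers and cap0 above 0.5 N or contact force between the fingers and cap1 above 0.5 N or contact force between the fingers and cap2 above 0.5 N).
It fails at once if the motor, screw tray or screwdriver is moved more than 25 mm (distance of any of motor, screw_tray, screwdriver from where it was at the start of the episode above 0.025 m).
It also fails if it takes over 67 s, if anything falls off the work surface, if the arm or the gripper's body presses on something with over 40 N, if the wrist force passes 120 N, or if a joint passes its speed limit or range.

### The arm

A 7-joint arm with a two-finger parallel gripper is mounted at the origin on the work surface. World frame = base frame: x ahead of the robot, y to its left, z up, the work surface at z = 0. Lengths are in m, angles in rad, forces in N, time in s.
With the tool pointing down it reaches from about 0.375 to 0.925 m from the base axis. Payload 3.1 kg.
Tool frame: the origin (TCP) lies at the very end of the fingers, on their centre line; the grasp point (between the pads) lies behind it (bot.grip_depth is the y of the grasp point in the tool frame, in m); y points along the fingers, z is the direction in which the jaws open and shut, and the axes are right-handed (so a half turn about y gives the same grasp; the last joint's range is limited). The gripper opens to 85 mm and grips with 20 to 120 N. Pads are 22 mm wide; open, the fingers measure 114 mm over their backs; the gripper's body (76 mm by 85 mm) begins 54 mm behind the grasp point. The pads swing forward as they close: fully open they stand 13 mm farther back than shut.
Start: joints at [-1.377, 0.383, 0.044, 1.598, -0.018, 1.161, -0.05], TCP at [0.187, 0.623, 0.231] pointing down, gripper open.
Joint ranges: [-2.61, 2.61], [-0.41, 2.15], [-1.48, 1.57], [0, 2.5], [-1.57, 4.71], [0.05, 1.97], [-2.85, 2.85]. Speed limits (rad/s): [2.79, 2.79, 3.14, 3.14, 3.14, 3.14, 3.14].

### API

Orientations are given as [roll, pitch, yaw] about the fixed x, y, z axes, in that order (R = Rz(yaw) Ry(pitch) Rx(roll)).
In Python, from rig import bot, imaging gives the robot as it stands.
- The arm moves only by the tool jog_arm, never from a script. Its argument "moves" is text: rows parted by semicolons, each of 5 numbers parted by spaces: the finger opening in cm, from 0 to 8.54, then the shift along the tool's x, y, z in cm, then the turn about the tool's y in degrees. In form: gripper x y z twist; .... A call has 1 to 5 rows; each row is the pose to reach, as a shift and turn from the pose commanded when the call began, along the tool's axes at that moment; what a row does not reach only later rows make up. A row lasts 1/12 s, in which the tool goes at most 41.7 mm and 7.16 degrees, less where a joint would pass 70% of its speed; a pose out of reach is approached as far as the arm can. A call with a gripper value outside its range is refused whole. The fingers move at their own pace and stop on an object; "newtons" is the grip in N (left out, the last holds). Time passes only in rows, so rows that repeat a pose let the fingers close. It gives the time, the measured TCP pose, the force and the opening at its end, in the units of the state.
- bot.get_state(): the state, without advancing time (a new reading comes with each control period).
- imaging.get_image(name): name is "scene" or "side" or "wrist"; returns the picture (480x640x3 uint8, red, green, blue); there is no depth.
- imaging.calibration(name): a dict with "camera_matrix" (3x3 intrinsics, pixels), "camera_from_world" (4x4, takes a point from world to camera coordinates). Camera axes: x right, y up, looking along -z (the intrinsics and any distortion apply to the point x, -y, -z); pixel columns grow to the right and rows downward; lengths in m; the calibration is good to about 2 mm. A picture is of the moment at which its call begins: read the wrist's pose just before it. calibration takes no time and is no camera call; for the wrist camera it gives the pose at the moment of the call.
- bot.sign_off(): hands the job in, once; it reports no verdict.
Trained networks look in the newest picture that a camera, given by its name, has taken for a name from the list of things; names that differ only in an ending like _2 or _b are one class to them, and where a whole thing is asked for, a point or a joint stands for the part that bears it (a point fixed in the world has none). Each returns a list of dicts, best first, with "score" (0 to 1); they miss things now and then, are a little off and sometimes report something else, mostly with a low value. They report only what shows in the picture. A call takes as long as a camera call. They do not tell look-alikes from the thing itself.
- imaging.find_in(camera, thing): "extent" ([left, top, width, height] as shares, 0 to 1, of the picture: columns of its width, rows of its height, round what is visible of it).
- imaging.outline_of(camera, thing): "pixels" (480x640 bool, what is visible of it) and "extent" ([left, top, width, height] as shares, 0 to 1, of the picture: columns of its width, rows of its height, round what is visible of it).
- imaging.spot_point(camera, thing): "location" ([column, row] as shares, 0 to 1, of the picture: columns of its width, rows of its height: a listed point, or the origin of a listed thing).
The state is a dict: "time": time; "q": joint angles; "dq": joint speeds; "joint_torque": joint torques, N m; "eef_pos": TCP position; "ee_rot": TCP orientation; "wrist_force": force on the tool from outside, world axes, zero at the start; "ft_torque": the same for the moment, N m; "grip_width": finger opening in m.
Only numpy, scipy, OpenCV 4.12 (cv2) and the standard library are available. Lean on these libraries where they do the work, as an engineer would, in place of code of your own. Each camera call takes 0.05 s, during which the arm holds its last target. There are 200 camera calls.

## Working session

There is one attempt and no reset: what is moved stays moved. The work goes in short steps, Python scripts to look and compute and a tool call to move; the robot and the scene stay as the last step left them, time stands still between calls to the robot, and variables do not carry over. Pictures are saved under pics/ and viewed, about 8 in all and at most 12, crops included, and the job is handed in when it is done.

Besides the shell and the picture viewer there is one more tool, called after ">>>" by a JSON object that holds its "api" and its "payload", one argument or row to a line. jog_arm: Moves the arm, as the interface text tells. Its arguments: {"type":"object","properties":{"moves":{"type":"string"},"newtons":{"type":"number"}},"required":["moves"]}

```bash
ls; mkdir -p pics; cat > h.py <<'E'
import numpy as np, cv2
from rig import bot, imaging
def save(n,f): 
    im=imaging.get_image(n); cv2.imwrite('pics/'+f,im[:,:,::-1]); return im
def ray(n,px,z):
    c=imaging.calibration(n); K=np.array(c['camera_matrix']); T=np.array(c['camera_from_world'])
    d=np.linalg.inv(K)@[px[0],px[1],1]; d=np.array([d[0],-d[1],-d[2]])
    R=T[:3,:3]; o=-R.T@T[:3,3]; w=R.T@d; return o+w*(z-o[2])/w[2]
def proj(n,P):
    c=imaging.calibration(n); K=np.array(c['camera_matrix']); T=np.array(c['camera_from_world'])
    p=T[:3,:3]@np.array(P)+T[:3,3]; p=K@[p[0],-p[1],-p[2]]; return p[:2]/p[2]
def spot(n,t,z):
    for r in imaging.spot_point(n,t)[:3]:
        px=np.array(r['location'])*[640,480]; print(n,t,round(r['score'],2),px.round(0),ray(n,px,z).round(3))
E
python3 - <<'E'
from h import *
a=save('scene','a.png');b=save('side','b.png')
print({k:np.round(v,3) for k,v in bot.get_state().items()}, bot.grip_depth)
for n in ('scene','side'):
  print(imaging.calibration(n).keys())
  for t,z in (('tub',0),('station',0),('dock_home',0),('motor',0),('screw_tray',0),('tray_handle',.235),('tray_lip',.115),('screwdriver',0)): spot(n,t,z)
E
```

```text
pics
{'time': np.float64(0.1), 'q': array([-1.377,  0.384,  0.044,  1.599, -0.018,  1.161, -0.05 ]), 'dq': array([ 0.001, -0.002,  0.001, -0.004, -0.   ,  0.001, -0.   ]), 'joint_torque': array([ 3.0000e-03, -4.3473e+01,  1.0300e+00, -2.5045e+01,  1.1000e-02,
        5.0000e-03, -0.0000e+00]), 'eef_pos': array([0.187, 0.622, 0.23 ]), 'ee_rot': array([-1.573, -0.   , -0.292]), 'wrist_force': array([ 0.656, -0.029, -0.528]), 'ft_torque': array([-0.026,  0.048,  0.019]), 'grip_width': np.float64(0.086)} -0.0187
dict_keys(['camera_matrix', 'camera_from_world'])
scene tub 0.83 [387. 225.] [0.285 0.319 0.   ]
scene tub 0.73 [399. 281.] [0.52  0.299 0.   ]
scene tub 0.69 [482. 240.] [0.383 0.576 0.   ]
scene station 0.7 [152. 315.] [ 0.57  -0.319  0.   ]
scene motor 0.86 [313. 261.] [0.419 0.082 0.   ]
scene screw_tray 0.97 [329. 359.] [0.738 0.088 0.   ]
scene tray_handle 0.79 [147. 204.] [ 0.441 -0.299  0.235]
scene screwdriver 0.87 [211. 372.] [ 0.745 -0.166  0.   ]
scene screwdriver 0.44 [136. 288.] [ 0.477 -0.376  0.   ]
dict_keys(['camera_matrix', 'camera_from_world'])
side tub 0.96 [271. 332.] [0.516 0.309 0.   ]
side tub 0.68 [235. 424.] [0.396 0.58  0.   ]
side tub 0.65 [338. 378.] [0.282 0.325 0.   ]
side station 0.34 [263. 261.] [0.729 0.092 0.   ]
side motor 0.96 [350. 305.] [0.404 0.092 0.   ]
side motor 0.64 [373. 185.] [ 0.693 -0.487  0.   ]
side screw_tray 0.94 [260. 261.] [0.736 0.098 0.   ]
side tray_lip 0.78 [369. 196.] [ 0.579 -0.265  0.115]
side tray_lip 0.3 [376. 183.] [ 0.603 -0.344  0.115]
side screwdriver 0.53 [309. 221.] [ 0.745 -0.165  0.   ]
```

```bash
python3 -c "
import cv2,numpy as np
a=cv2.imread('pics/a.png');b=cv2.imread('pics/b.png')
cv2.imwrite('pics/ab.png',cv2.resize(np.vstack([a,b]),(600,900))[:, :]) 
"
```

```text
(no output)
```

View pics/a.png

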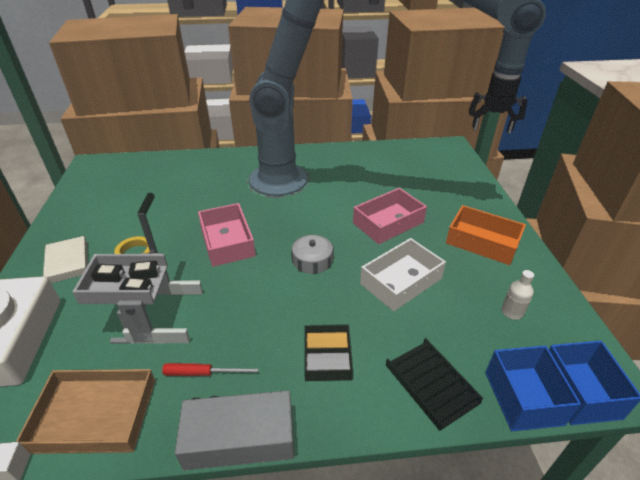

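View pics/b.png

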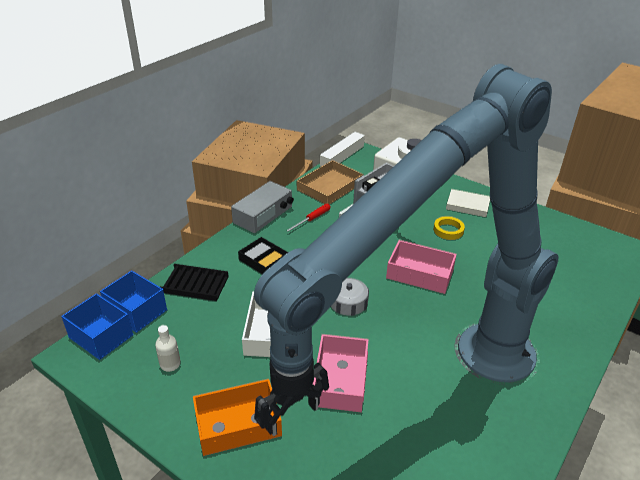

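The scene picture shows one white tub at (400,272). The other open boxes are pink (227,233), pink (390,213) and orange (486,233), so they are look-alikes. The motor is at (313,253). The screw tray is the one with orange and grey contents at (328,351); the empty black ribbed tray at (433,383) is a decoy. The station is at (140,290), with its mouth facing right. I'll enlarge the tub and station.

```bash
python3 - <<'E'
import cv2,numpy as np
a=cv2.imread('pics/a.png')
s=cv2.resize(a[185:355,65:215],None,fx=3.5,fy=3.5,interpolation=cv2.INTER_CUBIC)
t=cv2.resize(a[235:312,355:450],None,fx=2.8,fy=2.8,interpolation=cv2.INTER_CUBIC)
o=np.zeros((s.shape[0],s.shape[1]+t.shape[1],3),np.uint8);o[:,:s.shape[1]]=s;o[:t.shape[0],s.shape[1]:]=t
cv2.imwrite('pics/c.png',o);print(o.shape)
E
```

```text
(595, 791, 3)
```

View pics/c.png

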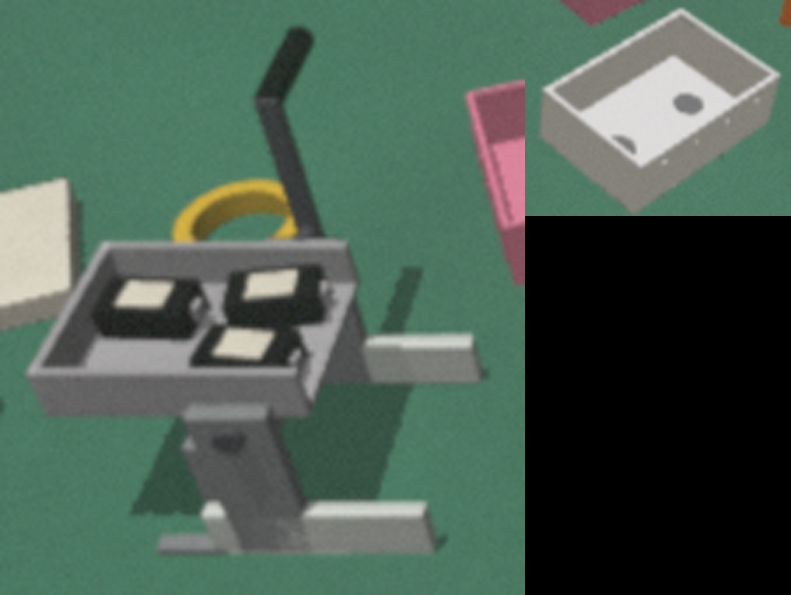

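```bash
cat > fit.py <<'E'
from h import *
from scipy.optimize import least_squares
def fit(n,pts,x0):
    def f(p):
        c,s=np.cos(p[2]),np.sin(p[2]); r=[]
        for P,px in pts:
            r+=list(proj(n,[p[0]+c*P[0]-s*P[1],p[1]+s*P[0]+c*P[1],P[2]])-px)
        return r
    o=least_squares(f,x0,loss='soft_l1'); return o.x,np.array(f(o.x)).reshape(-1,2)
E
python3 - <<'E'
from fit import *
S=[((.1,.068,.04),(472,347)),((.1,.068,0),(483,380)),((.1,.08,.04),(472,335)),((.1,-.08,.04),(428,514)),((.1,-.08,0),(436,551)),((.1,-.068,.04),(424,503)),
((.04,-.056,.147),(310,375)),((.04,.056,.147),(350,242)),((0,.165,.235),(301,37)),((0,.094,.235),(268,98))]
S=[(P,np.array([65+x/3.5,185+y/3.5])) for P,(x,y) in S]
p,r=fit('scene',S,[.57,-.3,1.57]);print('station',p.round(4));print(r.round(1).tolist())
h=p[:2]+.06*np.array([np.cos(p[2]),np.sin(p[2])]);print('home',h)
c=[(542,90),(682,10),(778,75),(640,167)]; b=[(540,135),None,(770,120),(634,212)]
loc=[(.09,-.06),(-.09,-.06),(-.09,.06),(.09,.06)]
for sh in (0,1):
  T=[]
  L=[(.09,-.06),(-.09,-.06),(-.09,.06),(.09,.06)] if sh==0 else [(.09,.06),(.09,-.06),(-.09,-.06),(-.09,.06)]
  for l,q,bb in zip(L,c,b):
    T.append(((*l,.06),q)); 
    if bb: T.append(((*l,0),bb))
  T=[(P,np.array([355+(x-525)/2.8,235+y/2.8])) for P,(x,y) in T]
  best=min((fit('scene',T,[.5,.3,y0]) for y0 in (0,1.57,3.1,-1.57)),key=lambda o:abs(o[1]).sum())
  print('tub',best[0].round(4),best[1].round(1).tolist())
M=imaging.outline_of('scene','motor')[0]['extent'];print('motor',np.array(M)*[640,480,640,480])
M=imaging.outline_of('scene','screw_tray')[0]['pixels'];q=cv2.convexHull(np.argwhere(M)[:,::-1].astype(np.int32));
a=cv2.approxPolyDP(q,6,True)[:,0];print([(v.tolist(),ray('scene',v,.035).round(3).tolist()) for v in a])
E
```

```text
station [ 0.5747 -0.3106  1.478 ]
[[0.1, -0.6], [-0.3, 1.0], [1.0, -0.7], [-0.7, 0.1], [0.5, 0.7], [1.7, -1.1], [-3.0, -1.4], [-0.6, 0.6], [-0.0, 0.2], [0.4, 1.0]]
home [ 0.58025517 -0.25087527]Traceback (most recent call last):
  File "<stdin>", line 16, in <module>
  File "<stdin>", line 16, in <genexpr>
  File "fit.py", line 9, in fit
    o=least_squares(f,x0,loss='soft_l1'); return o.x,np.array(f(o.x)).reshape(-1,2)
    return func(*args, **kwargs)
    result = trf(vector_fun.fun, vector_fun.jac, x0, f0, J0, lb, ub, ftol, xtol,
                 gtol, max_nfev, x_scale, loss_function, tr_solver,
                 tr_options.copy(), verbose, callback=callback_wrapped)
    return trf_no_bounds(
        fun, jac, x0, f0, J0, ftol, xtol, gtol, max_nfev, x_scale,
        loss_function, tr_solver, tr_options, verbose, callback=callback)
    J = jac(x)
    self._update_jac()
    ~~~~~~~~~~~~~~~~^^
    self.J = self.jac_wrapped(xp_copy(self.x), f0=self.f)
             ~~~~~~~~~~~~~~~~^^^^^^^^^^^^^^^^^^^^^^^^^^^^
    J, dct = approx_derivative(
             ~~~~~~~~~~~~~~~~~^
        self.f
[... 440 characters left out ...]
al in f_evals]
                                    ^^^^^^^
    f = np.atleast_1d(self.fun(x, *self.args, **self.kwargs))
                      ~~~~~~~~^^^^^^^^^^^^^^^^^^^^^^^^^^^^^^
    return np.atleast_1d(self.fun(x))
                         ~~~~~~~~^^^
    return self.f(x, *self.args, **self.kwargs)
           ~~~~~~^^^^^^^^^^^^^^^^^^^^^^^^^^^^^^
  File "fit.py", line 7, in f
    r+=list(proj(n,[p[0]+c*P[0]-s*P[1],p[1]+s*P[0]+c*P[1],P[2]])-px)
            ~~~~^^^^^^^^^^^^^^^^^^^^^^^^^^^^^^^^^^^^^^^^^^^^^^^^
  File "h.py", line 10, in proj
    c=imaging.calibration(n); K=np.array(c['camera_matrix']); T=np.array(c['camera_from_world'])
ValueError: time passes only in moves, steps and waits
```

```bash
sed -i 's/imaging.calibration(n)/cal(n)/; s/^def save/_C={}\ndef cal(n):\n    if n not in _C: _C[n]=imaging.calibration(n)\n    return _C[n]\ndef save/' h.py
python3 - <<'E'
from fit import *
S=[((.1,.068,.04),(472,347)),((.1,.068,0),(483,380)),((.1,.08,.04),(472,335)),((.1,-.08,.04),(428,514)),((.1,-.08,0),(436,551)),((.1,-.068,.04),(424,503)),
((.04,.056,.147),(350,242)),((0,.165,.235),(301,37)),((0,.094,.235),(268,98))]
S=[(P,np.array([65+x/3.5,185+y/3.5])) for P,(x,y) in S]
p,r=fit('scene',S,[.57,-.3,1.57]);print('station',p.round(4));print(r.round(1).tolist())
h=p[:2]+.06*np.array([np.cos(p[2]),np.sin(p[2])]);print('home',h)
c=[(542,90),(682,10),(778,75),(640,167)]; b=[(540,135),None,(770,120),(634,212)]
L=[(.09,-.06),(-.09,-.06),(-.09,.06),(.09,.06)]
for sh in (0,1,2,3):
  T=[]
  for i,(q,bb) in enumerate(zip(c,b)):
    l=L[(i+sh)%4]
    T.append(((*l,.06),q)); 
    if bb: T.append(((*l,0),bb))
  T=[(P,np.array([355+(x-525)/2.8,235+y/2.8])) for P,(x,y) in T]
  best=min((fit('scene',T,[.5,.3,y0]) for y0 in (0,1.57,3.1,-1.57)),key=lambda o:abs(o[1]).sum())
  print('tub',best[0].round(4),best[1].round(1).tolist())
M=imaging.outline_of('scene','motor')[0]['extent'];print('motor',np.array(M)*[640,480,640,480])
M=imaging.outline_of('scene','screw_tray')[0]['pixels'];q=cv2.convexHull(np.argwhere(M)[:,::-1].astype(np.int32));
a=cv2.approxPolyDP(q,6,True)[:,0];print([(v.tolist(),ray('scene',v,.035).round(3).tolist()) for v in a])
print(bot.get_state()['time'])
E
```

```text
station [ 0.5738 -0.3113  1.4729]
[[-0.1, -0.8], [-0.5, 0.9], [0.9, -0.8], [-1.2, 0.0], [-0.0, 0.5], [1.2, -1.2], [-0.7, 0.4], [0.1, -0.0], [0.3, 0.7]]
home [ 0.57962254 -0.25160681]
tub [ 0.5201  0.3047 -1.0011] [[0.5, -0.5], [-0.2, 0.2], [-0.3, -0.8], [0.7, -0.1], [-0.6, 0.6], [0.3, -0.2], [-0.3, 0.7]]
tub [0.5151 0.2996 0.4263] [[0.7, -16.7], [0.0, -16.2], [-12.7, -3.0], [-1.2, 14.5], [-2.7, 15.3], [9.3, 0.0], [8.4, 0.8]]
tub [0.5201 0.3047 2.1405] [[0.5, -0.5], [-0.2, 0.2], [-0.3, -0.8], [0.7, -0.1], [-0.6, 0.6], [0.3, -0.2], [-0.3, 0.7]]
tub [0.5151 0.2996 3.5679] [[0.7, -16.7], [0.0, -16.2], [-12.7, -3.0], [-1.2, 14.5], [-2.7, 15.3], [9.3, 0.0], [8.4, 0.8]]
motor [291.712 232.608  40.704  40.512]
[([350, 379], [0.813, 0.123, 0.035]), ([305, 380], [0.806, 0.032, 0.035]), ([305, 325], [0.667, 0.043, 0.035]), ([348, 326], [0.68, 0.139, 0.035])]
1.0
```

>>> {"api": "jog_arm", "payload": {
  "moves": "5 3.5 0 -1.5 -5; 5 7 0 -3 -10; 5 10.5 0 -4.5 -15; 5 14 0 -6 -20; 5 17.2 0 -7.5 -25",
  "newtons": 40
}}

```text
time: 1.42
eef_pos: [0.3321, 0.4996, 0.2315]
ee_rot: [-1.571, -0.001, 0.148]
wrist_force: [1.1, 0.7, 0.4]
grip_width: 0.0501
```

>>> {"api": "jog_arm", "payload": {
  "moves": "5 2.5 1 -2.8 -5; 5 5 2 -5.6 -10; 5 7.5 3 -8.4 -15; 5 10 4 -11.2 -20; 5 12.3 5 -14 -24.4"
}}

```text
time: 1.83
eef_pos: [0.4737, 0.3791, 0.1812]
ee_rot: [-1.571, -0.001, 0.574]
wrist_force: [0.6, 0.7, -0.4]
grip_width: 0.0502
```

>>> {"api": "jog_arm", "payload": {
  "moves": "5 0 2 0 0; 5 0 4 0 0; 5 0 5.5 0 0; 5 0 5.5 0 0"
}}

```text
time: 2.17
eef_pos: [0.4699, 0.378, 0.1224]
ee_rot: [-1.572, 0.007, 0.57]
wrist_force: [-1.0, -1.1, -1.7]
grip_width: 0.0502
```

```bash
python3 - <<'E'
from h import *
im=save('scene','d.png'); w=save('wrist','dw.png')
st=bot.get_state();print(st['eef_pos'].round(4),st['ee_rot'].round(4))
s=cv2.resize(im[200:320,330:470],(500,430),interpolation=cv2.INTER_CUBIC)
w=cv2.resize(w,(300,225)); o=np.zeros((430,800,3),np.uint8);o[:,:500]=s;o[:225,500:]=w
cv2.imwrite('pics/d2.png',o[:,:,::-1])
E
```

```text
[0.4716 0.3803 0.1259] [-1.571e+00  1.300e-03  5.707e-01]
```

View pics/d2.png

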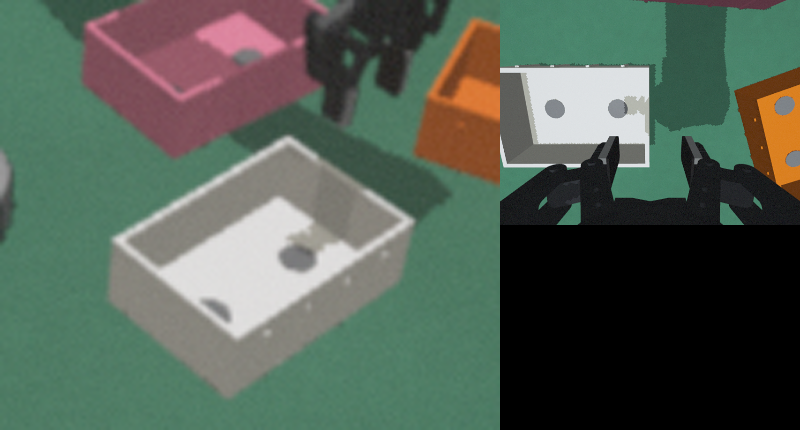

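The crop shows the white tub undisturbed. In the wrist view its near end wall (column 650 of the composite) is midway between the fingers (612 and 688). Next I'll go down and grip the wall.

>>> {"api": "jog_arm", "payload": {
  "moves": "5 0 3 0 0; 5 0 6 0 0; 5 0 8.5 0 0; 5 0 9.3 0 0; 5 0 9.3 0 0",
  "newtons": 40
}}

```text
time: 2.68
eef_pos: [0.4708, 0.3799, 0.032]
ee_rot: [-1.571, 0.003, 0.571]
wrist_force: [0.1, 1.1, 0.3]
grip_width: 0.0502
```

>>> {"api": "jog_arm", "payload": {
  "moves": "0 0 0 0 0; 0 0 0 0 0; 0 0 0 0 0; 0 0 0 0 0; 0 0 0 0 0",
  "newtons": 40
}}

```text
time: 3.1
eef_pos: [0.4741, 0.3812, 0.0357]
ee_rot: [-1.571, -0.004, 0.57]
wrist_force: [0.5, -1.2, 5.7]
grip_width: 0.0043
```

>>> {"api": "jog_arm", "payload": {
  "moves": "0 0.7 0 -1 4; 0 1.4 0 -1.9 8; 0 2.1 0 -2.8 12; 0 2.8 0 -3.8 16; 0 3.4 0 -4.7 19",
  "newtons": 80
}}

```text
time: 3.52
eef_pos: [0.5258, 0.3641, 0.0358]
ee_rot: [-1.565, -0.002, 0.238]
wrist_force: [-3.4, 3.8, 6.0]
grip_width: 0.0031
```

>>> {"api": "jog_arm", "payload": {
  "moves": "0 1 0 -0.7 4; 0 2 0 -1.4 8; 0 3 0 -2 12; 0 4 0 -2.7 16; 0 4.75 0 -3.3 19.3"
}}

```text
time: 3.93
eef_pos: [0.5803, 0.3432, 0.0358]
ee_rot: [-1.564, -0.001, -0.099]
wrist_force: [-3.1, 3.8, 6.8]
grip_width: 0.0033
```

>>> {"api": "jog_arm", "payload": {
  "moves": "0 0 0 0 0; 0 0 0 0 0"
}}

```text
time: 4.1
eef_pos: [0.5824, 0.3407, 0.0358]
ee_rot: [-1.566, -0.005, -0.098]
wrist_force: [1.1, 1.7, 5.7]
grip_width: 0.0036
```

```bash
python3 - <<'E'
from h import *
im=save('scene','e.png'); 
st=bot.get_state();print(st['eef_pos'].round(4),st['ee_rot'].round(4),st['wrist_force'].round(1))
cv2.imwrite('pics/e2.png',cv2.resize(im[200:400,270:490],(770,600),interpolation=cv2.INTER_CUBIC)[:600,:770,::-1])
E
```

```text
[0.5823 0.3406 0.0358] [-1.5661 -0.0046 -0.0979] [1.3 2.1 4. ]
```

View pics/e2.png

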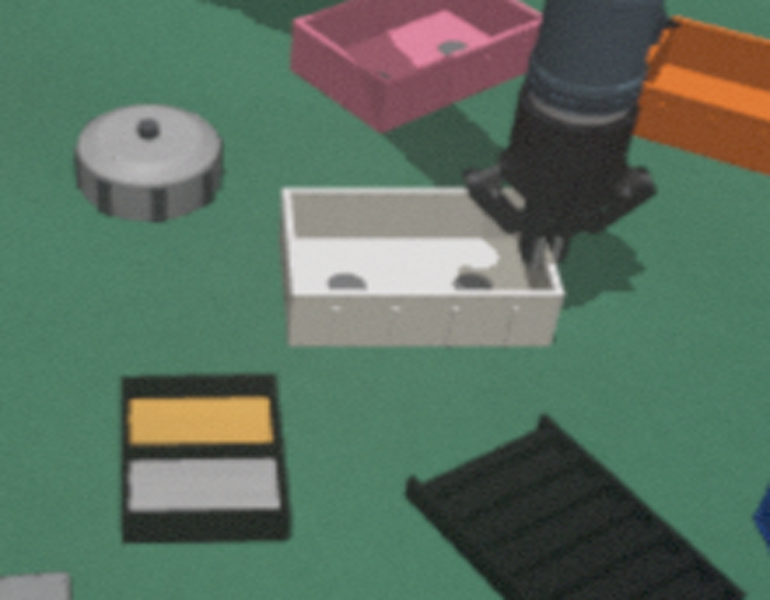

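The tub has turned with the gripper and stays flat. Its near side is at crop row 345; the screw tray's near edge is at row 375 and the motor's base at row 218. I'll fit its pose, then go on.

```bash
python3 - <<'E'
from fit import *
T=[((.09,-.06,.06),(284,190)),((.09,.06,.06),(290,295)),((-.09,.06,.06),(562,293)),((.09,.06,0),(290,346)),((-.09,.06,0),(553,346))]
T=[(P,np.array([270+x/3.5,200+y/3])) for P,(x,y) in T]
p,r=fit('scene',T,[.57,.25,-1.57]);print(p.round(4),r.round(1).tolist())
E
```

```text
[ 0.5703  0.2556 -1.6696] [[-0.4, -0.5], [0.8, 0.1], [0.7, 0.6], [-0.4, -0.0], [-0.7, -0.2]]
```

>>> {"api": "jog_arm", "payload": {
  "moves": "0 0.2 0 -1.8 0; 0 0.4 0 -3.6 0; 0 0.55 0 -5.4 0; 0 0.7 0 -7.2 0; 0 0.9 0 -9 0"
}}

```text
time: 4.57
eef_pos: [0.5815, 0.2519, 0.0358]
ee_rot: [-1.564, -0.004, -0.095]
wrist_force: [-0.7, 4.1, 5.4]
grip_width: 0.0029
```

>>> {"api": "jog_arm", "payload": {
  "moves": "0 0.2 0 -1.8 0; 0 0.4 0 -3.6 0; 0 0.5 0 -5.4 0; 0 0.7 0 -7 0; 0 0.77 0 -7.9 0"
}}

```text
time: 4.98
eef_pos: [0.5822, 0.1699, 0.0358]
ee_rot: [-1.566, -0.004, -0.098]
wrist_force: [0.7, 4.2, 5.9]
grip_width: 0.0033
```

>>> {"api": "jog_arm", "payload": {
  "moves": "0 0.4 0 -2 0; 0 0.8 0 -4 0; 0 1.2 0 -6 0; 0 1.6 0 -8 0; 0 2 0 -10.2 0"
}}

```text
time: 5.4
eef_pos: [0.5922, 0.0697, 0.0358]
ee_rot: [-1.564, -0.004, -0.094]
wrist_force: [0.5, 6.2, 6.8]
grip_width: 0.0032
```

```bash
python3 - <<'E'
from h import *
im=save('scene','f.png'); 
st=bot.get_state();print(st['eef_pos'].round(4),st['ee_rot'].round(4),st['wrist_force'].round(1))
cv2.imwrite('pics/f2.png',cv2.resize(im[190:390,90:356],(798,600),interpolation=cv2.INTER_CUBIC)[:,:,::-1])
E
```

```text
[0.5926 0.061  0.0357] [-1.5703 -0.0052 -0.1012] [ 0.5 -1.1  6.3]
```

View pics/f2.png

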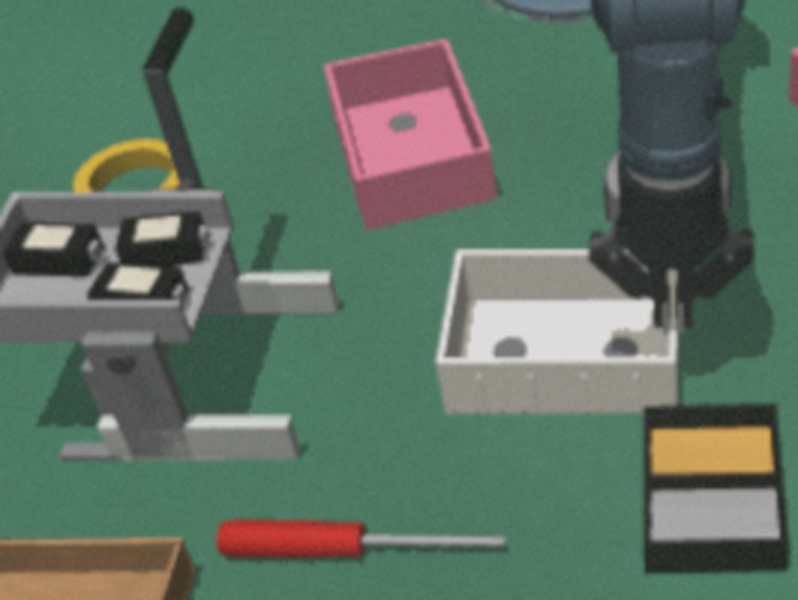

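The tub has cleared the gap and is lined up with the rails; the mouth ends are at crop (335,295) and (296,440). The screw tray and motor haven't moved. I'll fit the tub and rails in this view.

```bash
python3 - <<'E'
from fit import *
g=lambda T:[(P,np.array([90+x/3,190+y/3])) for P,(x,y) in T]
T=g([((.09,-.06,.06),(459,251)),((.09,.06,.06),(440,362)),((-.09,.06,.06),(677,361)),((.09,.06,0),(447,411)),((-.09,.06,0),(678,411))])
p,r=fit('scene',T,[.57,.0,-1.67]);print(p.round(4),r.round(1).tolist())
S=g([((.1,.068,.04),(331,282)),((.1,.068,0),(338,311)),((.1,.08,.04),(331,272)),((.1,-.08,.04),(293,428)),((.1,-.08,0),(300,457)),((.1,-.068,.04),(290,417)),((.04,.056,.147),(229,193)),((.04,-.056,.147),(192,307)),((0,.167,.235),(184,14)),((0,.094,.235),(157,66))])
s,r=fit('scene',S,[.57,-.3,1.47]);print(s.round(4),r.round(1).tolist())
c,q=np.cos(s[2]),np.sin(s[2]);d=p[:2]-s[:2];print('tub in station',c*d[0]+q*d[1],-q*d[0]+c*d[1],p[2]+np.pi-s[2])
E
```

```text
[ 0.5793 -0.014  -1.6679] [[-0.1, -0.6], [-0.6, -0.1], [0.3, -0.1], [0.2, 0.5], [0.1, 0.2]]
[ 0.575  -0.3097  1.4773] [[-0.0, -0.4], [0.4, 1.0], [0.9, -0.6], [-0.7, -0.6], [0.4, 0.9], [1.5, -1.2], [-1.5, 0.5], [-3.1, -1.5], [0.3, 0.7], [0.0, 2.1]]
tub in station 0.29476476615587593 0.023379860341886178 -0.003655575069398509
```

>>> {"api": "jog_arm", "payload": {
  "moves": "0 0.5 0 -2 0; 0 1 0 -4 0; 0 1.5 0 -6 0; 0 2 0 -8 0; 0 2.35 0 -9.5 0"
}}

```text
time: 5.87
eef_pos: [0.6064, -0.0296, 0.0358]
ee_rot: [-1.566, -0.004, -0.097]
wrist_force: [-0.8, 4.5, 8.5]
grip_width: 0.0036
```

>>> {"api": "jog_arm", "payload": {
  "moves": "0 0 0 -1.2 0; 0 0 0 -2.4 0; 0 0 0 -3.6 0; 0 0 0 -4.8 0; 0 0 0 -6 0"
}}

```text
time: 6.28
eef_pos: [0.6013, -0.0873, 0.0358]
ee_rot: [-1.565, -0.005, -0.094]
wrist_force: [0.5, 5.1, 7.9]
grip_width: 0.003
```

```bash
python3 - <<'E'
from h import *
im=save('scene','g.png'); 
st=bot.get_state();print(st['eef_pos'].round(4),st['ee_rot'].round(4),st['wrist_force'].round(1),st['ft_torque'].round(2))
cv2.imwrite('pics/g2.png',cv2.resize(im[190:360,80:300],(770,595),interpolation=cv2.INTER_CUBIC)[:,:,::-1])
E
```

```text
[ 0.6005 -0.092   0.0358] [-1.5688 -0.0052 -0.0979] [0.6 0.3 6.4] [ 0.66 -0.16  0.11]
```

View pics/g2.png

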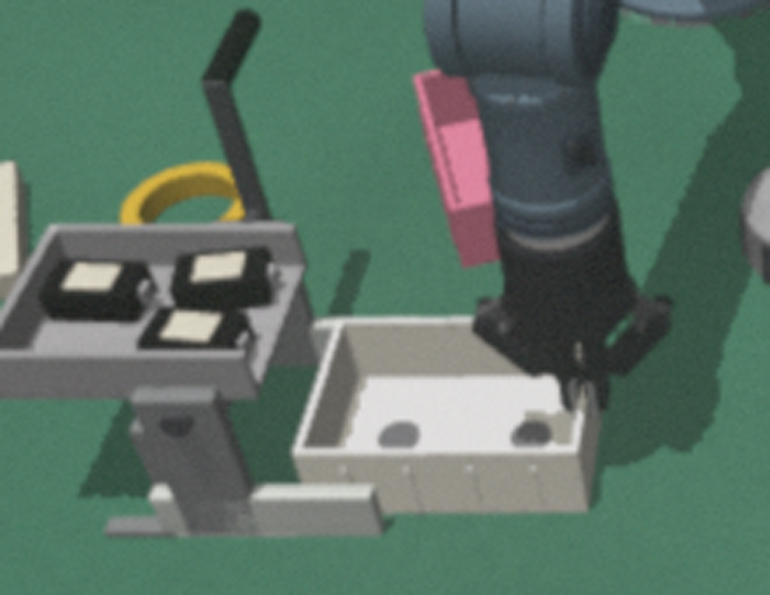

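The tub is now between the rails (near rail end at crop (380,510)). It has about 84 mm to go, and by calculation it is centred.

>>> {"api": "jog_arm", "payload": {
  "moves": "0 0 0 -1.2 0; 0 0 0 -2.4 0; 0 0 0 -3.6 0; 0 0 0 -4.8 0; 0 0 0 -6 0"
}}

```text
time: 6.75
eef_pos: [0.5956, -0.1469, 0.0357]
ee_rot: [-1.565, -0.005, -0.094]
wrist_force: [1.5, 6.4, 8.6]
grip_width: 0.0035
```

>>> {"api": "jog_arm", "payload": {
  "moves": "0 0 0 -0.8 0; 0 0 0 -1.4 0; 0 0 0 -2 0; 0 0 0 -2.5 0; 0 0 0 -2.5 0"
}}

```text
time: 7.17
eef_pos: [0.594, -0.1669, 0.0358]
ee_rot: [-1.559, -0.004, -0.093]
wrist_force: [0.4, 13.2, 10.6]
grip_width: 0.0031
```

>>> {"api": "jog_arm", "payload": {
  "moves": "0 0 0 -0.3 0; 0 0 0 -0.6 0; 0 0 0 -0.9 0; 0 0 0 -1.2 0; 0 0 0 -1.2 0"
}}

```text
time: 7.58
eef_pos: [0.5942, -0.167, 0.0358]
ee_rot: [-1.546, -0.001, -0.087]
wrist_force: [-0.7, 25.1, 16.1]
grip_width: 0.0033
```

```bash
python3 - <<'E'
from h import *
im=save('scene','i.png'); 
st=bot.get_state();print(st['eef_pos'].round(4),st['ee_rot'].round(4),st['wrist_force'].round(1),st['ft_torque'].round(2))
cv2.imwrite('pics/i2.png',cv2.resize(im[230:350,90:260],(799,564),interpolation=cv2.INTER_CUBIC)[:,:,::-1])
E
```

```text
[ 0.5942 -0.167   0.0358] [-1.5462e+00 -9.0000e-04 -8.6600e-02] [-0.4 24.9 16.6] [ 4.52  0.08 -0.41]
```

View pics/i2.png

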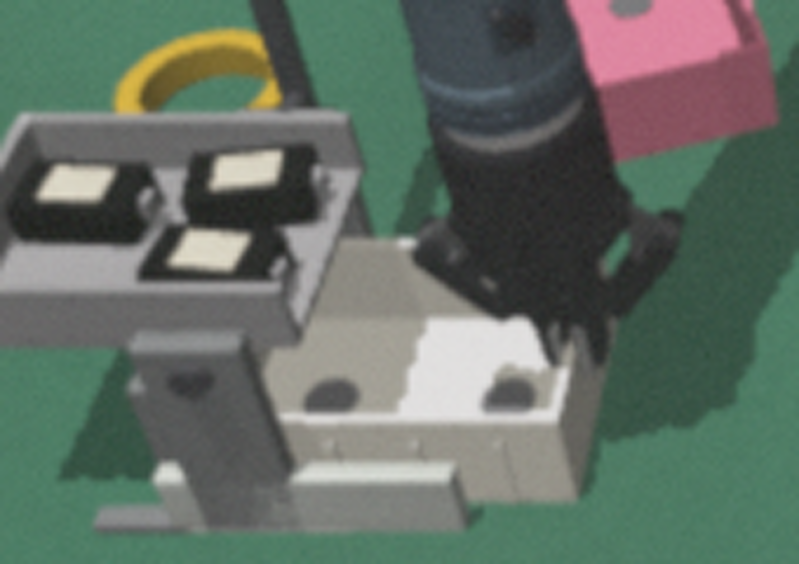

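>>> {"api": "jog_arm", "payload": {
  "moves": "0 0 0 0.6 0; 0 0 0 1.2 0; 0 0 0 1.8 0; 0 0 0 1.9 0; 0 0 0 1.9 0"
}}

```text
time: 8.05
eef_pos: [0.594, -0.1667, 0.0358]
ee_rot: [-1.568, -0.006, -0.095]
wrist_force: [1.7, 2.6, 6.4]
grip_width: 0.0032
```

```bash
python3 - <<'E'
from h import *
s=np.array([.5744,-.3105]);a=1.475
for n,px,z in (('tub bot',(578,500),0),('tub top',(566,422),.06),('rail bot',(473,529),0),('rail top',(461,466),.04)):
    P=ray('scene',(90+px[0]/4.7,230+px[1]/4.7),z)[:2]-s
    print(n,P[0]*np.cos(a)+P[1]*np.sin(a),-P[0]*np.sin(a)+P[1]*np.cos(a))
E
```

```text
tub bot 0.14872379657341228 -0.06163534830986525
tub top 0.15252725584872492 -0.06254361656780143
rail bot 0.10118384570721592 -0.07849969044238764
rail top 0.10163197332383754 -0.0721999739836229
```

>>> {"api": "jog_arm", "payload": {
  "moves": "4 0 0 0 0; 4 0 0 0 0; 4 0 0 0 0; 4 0 0 0 0; 4 0 -1 0 0"
}}

```text
time: 8.47
eef_pos: [0.5877, -0.1689, 0.041]
ee_rot: [-1.571, 0.006, -0.099]
wrist_force: [-1.0, -0.7, -0.9]
grip_width: 0.0404
```

>>> {"api": "jog_arm", "payload": {
  "moves": "4 0 -3 0 0; 4 0 -6 0 0; 4 0 -10 0 0; 4 0 -14 0 0; 4 0 -18 0 0"
}}

```text
time: 8.88
eef_pos: [0.5897, -0.1695, 0.2253]
ee_rot: [-1.571, 0.001, -0.099]
wrist_force: [1.1, -0.2, -0.5]
grip_width: 0.0401
```

>>> {"api": "jog_arm", "payload": {
  "moves": "4 0 -4 0 0; 4 0 -8 0 0; 4 0 -11 0 0; 4 0 -11 0 0"
}}

```text
time: 9.22
eef_pos: [0.5941, -0.1711, 0.3431]
ee_rot: [-1.572, -0.016, -0.099]
wrist_force: [1.2, -1.0, 0.3]
grip_width: 0.0401
```

```bash
python3 - <<'E'
from fit import *
im=save('scene','j.png'); 
st=bot.get_state();print(st['eef_pos'].round(4),st['ee_rot'].round(4),st['wrist_force'].round(1),st['time'])
cv2.imwrite('pics/j2.png',cv2.resize(im[180:350,70:270],(700,595),interpolation=cv2.INTER_CUBIC)[:,:,::-1])
E
```

```text
[ 0.5927 -0.1706  0.3393] [-1.5716 -0.0103 -0.0991] [-0.5 -0.2 -0.5] 9.2667
```

View pics/j2.png

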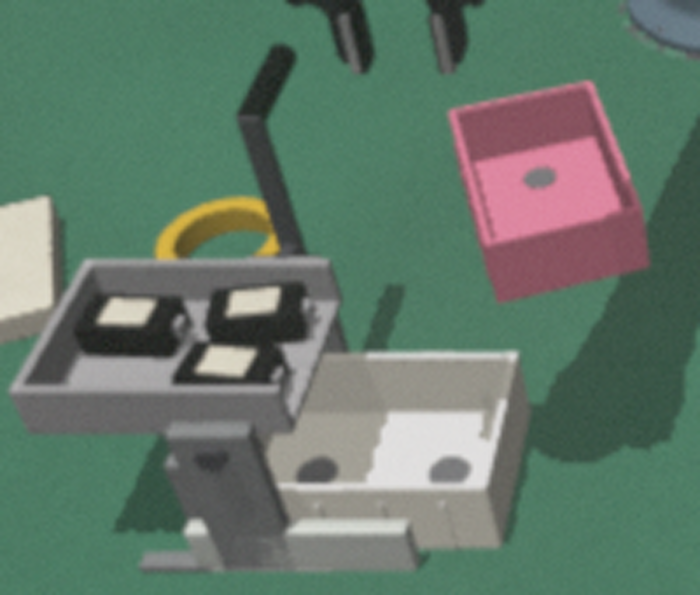

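The tub is released and home; its end wall is at crop (500,500), past the rail end at (415,560). The tray is level with all three capacitors on it, and the handle bar runs from (282,52) to (250,115). Next I'll go above the handle.

>>> {"api": "jog_arm", "payload": {
  "moves": "4 -2.6 0 -2.8 0; 4 -5.3 0 -5.6 0; 4 -8 0 -8.5 0; 4 -10.7 0 -11.3 0; 4 -13.4 0 -14.1 0"
}}

```text
time: 9.68
eef_pos: [0.4406, -0.297, 0.3318]
ee_rot: [-1.57, 0.003, -0.098]
wrist_force: [0.7, -1.1, -0.2]
grip_width: 0.04
```

>>> {"api": "jog_arm", "payload": {
  "moves": "4 0 1 0 0; 4 0 1.5 0 0; 4 0 1.5 0 0; 4 0 1.5 0 0"
}}

```text
time: 10.02
eef_pos: [0.444, -0.2943, 0.317]
ee_rot: [-1.569, 0.002, -0.095]
wrist_force: [0.2, 1.0, 1.0]
grip_width: 0.0399
```

```bash
python3 - <<'E'
from h import *
st=bot.get_state();print(st['eef_pos'].round(4),st['ee_rot'].round(4))
cal('wrist');w=save('wrist','k.png'); spot('wrist','tray_handle',.235)
for r in imaging.outline_of('wrist','tray_handle')[:2]: print(r['score'],np.array(r['extent'])*[640,480,640,480])
print('tcp px',proj('wrist',[*st['eef_pos'][:2],.235]))
E
```

```text
[ 0.444  -0.2943  0.317 ] [-1.5695  0.0023 -0.0952]
wrist tray_handle 0.73 [309. 244.] [ 0.442 -0.303  0.235]
wrist tray_handle 0.35 [316. 369.] [ 0.524 -0.307  0.235]
0.68 [167.424 185.088 194.496 234.288]
tcp px [324.09012511 246.78792195]
```

View pics/k.png

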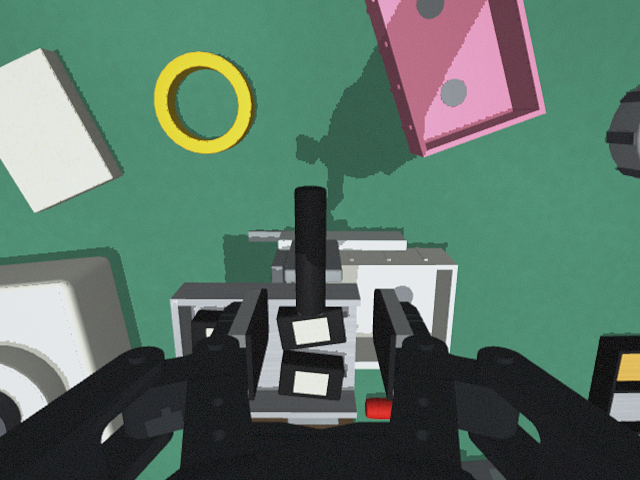

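The wrist view shows the handle bar at columns 297–326, rows 187–320. The TCP projects to (324,247), so the bar is about 7 mm towards the tool's −z. I'll correct for that and go down over it.

>>> {"api": "jog_arm", "payload": {
  "moves": "4 0 1 -0.7 0; 4 0 4 -0.7 0; 4 0 7 -0.7 0; 4 0 9.5 -0.7 0; 4 0 10.3 -0.7 0"
}}

```text
time: 10.58
eef_pos: [0.4401, -0.3017, 0.2105]
ee_rot: [-1.569, 0.008, -0.097]
wrist_force: [-0.2, 0.5, -0.5]
grip_width: 0.04
```

>>> {"api": "jog_arm", "payload": {
  "moves": "2.6 0 0 0 0; 2.6 0 0 0 0; 2.6 0 0 0 0; 2.6 0 0 0 0",
  "newtons": 20
}}

```text
time: 10.92
eef_pos: [0.4442, -0.3042, 0.2173]
ee_rot: [-1.572, -0.004, -0.098]
wrist_force: [-0.4, 1.2, 0.4]
grip_width: 0.0258
```

>>> {"api": "jog_arm", "payload": {
  "moves": "2.6 0 0.1 1.6 0; 2.6 0 0.25 2.8 0; 2.6 0 0.5 3.7 0; 2.6 0 0.7 4.4 0; 2.6 0 0.95 5.1 0"
}}

```text
time: 11.33
eef_pos: [0.4487, -0.253, 0.2069]
ee_rot: [-1.572, -0.003, -0.098]
wrist_force: [0.6, -1.3, 1.9]
grip_width: 0.026
```

>>> {"api": "jog_arm", "payload": {
  "moves": "2.6 0 0.2 0.55 0; 2.6 0 0.5 1.1 0; 2.6 0 0.8 1.6 0; 2.6 0 1.15 2.1 0; 2.6 0 1.5 2.6 0"
}}

```text
time: 11.75
eef_pos: [0.45, -0.2261, 0.1902]
ee_rot: [-1.571, 0.001, -0.098]
wrist_force: [0.3, -0.6, 0.8]
grip_width: 0.0258
```

```bash
python3 - <<'E'
from h import *
im=save('scene','l.png'); 
st=bot.get_state();print(st['eef_pos'].round(4),st['ee_rot'].round(4),st['wrist_force'].round(1),st['time'])
cv2.imwrite('pics/l2.png',cv2.resize(im[180:350,70:270],(700,595),interpolation=cv2.INTER_CUBIC)[:,:,::-1])
E
```

```text
[ 0.4498 -0.2244  0.1892] [-1.5692  0.0023 -0.0966] [ 0.6 -0.2 -1.6] 11.8
```

View pics/l2.png

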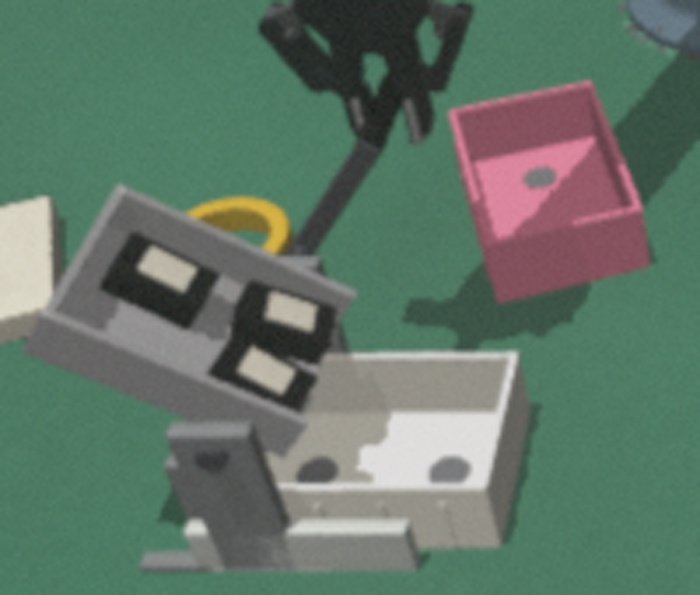

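The tray is at about 0.6 rad and the capacitors have just started to slide, with the handle held between the fingers at crop (375,140). I'll tip further.

>>> {"api": "jog_arm", "payload": {
  "moves": "2.6 0 0.7 0.85 0; 2.6 0 1.45 1.6 0; 2.6 0 2.3 2.3 0; 2.6 0 3.2 2.9 0; 2.6 0 4.1 3.45 0"
}}

```text
time: 12.22
eef_pos: [0.4534, -0.191, 0.1485]
ee_rot: [-1.57, 0.001, -0.097]
wrist_force: [0.1, -1.4, 0.1]
grip_width: 0.026
```

>>> {"api": "jog_arm", "payload": {
  "moves": "2.6 0 0 0 0; 2.6 0 0 0 0; 2.6 0 0 0 0; 2.6 0 0 0 0; 2.6 0 0 0 0"
}}

```text
time: 12.63
eef_pos: [0.4539, -0.1926, 0.1502]
ee_rot: [-1.571, -0.001, -0.099]
wrist_force: [-0.3, 0.1, -0.4]
grip_width: 0.0259
```

>>> {"api": "jog_arm", "payload": {
  "moves": "2.6 0 0 0 0; 2.6 0 0 0 0; 2.6 0 0 0 0; 2.6 0 0 0 0; 2.6 0 0 0 0"
}}

```text
time: 13.05
eef_pos: [0.4537, -0.1923, 0.1498]
ee_rot: [-1.571, -0.0, -0.098]
wrist_force: [0.6, 0.0, 0.4]
grip_width: 0.0259
```

```bash
python3 - <<'E'
from h import *
im=save('scene','m.png'); 
st=bot.get_state();print(st['eef_pos'].round(4),st['wrist_force'].round(1),st['time'])
cv2.imwrite('pics/m2.png',cv2.resize(im[180:350,70:270],(700,595),interpolation=cv2.INTER_CUBIC)[:,:,::-1])
E
```

```text
[ 0.4536 -0.1923  0.1498] [-0.2 -0.1  0.4] 13.1
```

View pics/m2.png

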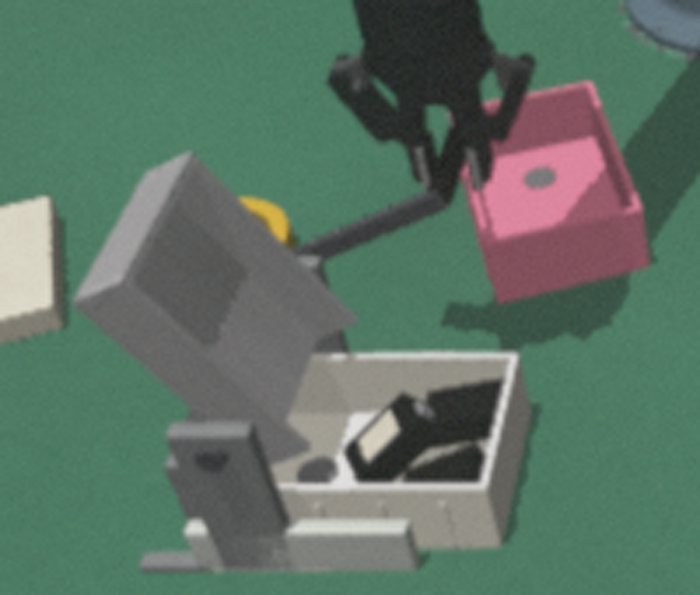

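All three capacitors are in the tub (crop 350–500, 380–480), the tray is empty, and the tub hasn't moved. I'll lower the tray back along the arc.

>>> {"api": "jog_arm", "payload": {
  "moves": "2.6 0 -0.9 -0.55 0; 2.6 0 -1.8 -1.15 0; 2.6 0 -2.65 -1.85 0; 2.6 0 -3.4 -2.6 0; 2.6 0 -4.1 -3.45 0"
}}

```text
time: 13.52
eef_pos: [0.4513, -0.223, 0.1925]
ee_rot: [-1.565, -0.0, -0.095]
wrist_force: [0.4, 4.1, 2.6]
grip_width: 0.0262
```

>>> {"api": "jog_arm", "payload": {
  "moves": "2.6 0 -0.35 -0.5 0; 2.6 0 -0.7 -1 0; 2.6 0 -1 -1.55 0; 2.6 0 -1.3 -2.1 0; 2.6 0 -1.5 -2.6 0"
}}

```text
time: 13.93
eef_pos: [0.4473, -0.254, 0.2061]
ee_rot: [-1.572, -0.0, -0.099]
wrist_force: [0.2, -0.1, -1.5]
grip_width: 0.0263
```

>>> {"api": "jog_arm", "payload": {
  "moves": "2.6 0 -0.3 -1 0; 2.6 0 -0.5 -2 0; 2.6 0 -0.7 -3 0; 2.6 0 -0.9 -4 0; 2.6 0 -0.95 -5 0"
}}

```text
time: 14.35
eef_pos: [0.4427, -0.3037, 0.2156]
ee_rot: [-1.571, -0.0, -0.099]
wrist_force: [0.3, 0.5, -0.3]
grip_width: 0.0259
```

>>> {"api": "jog_arm", "payload": {
  "moves": "2.6 0 0 0 0; 2.6 0 0 0 0; 4 0 0 0 0; 4 0 0 0 0; 4 0 0 0 0"
}}

```text
time: 14.77
eef_pos: [0.4429, -0.3019, 0.2152]
ee_rot: [-1.571, 0.0, -0.097]
wrist_force: [-0.2, -0.5, 0.6]
grip_width: 0.0402
```

>>> {"api": "jog_arm", "payload": {
  "moves": "4 0 -2 0 0; 4 0 -4 0 0; 4 0 -7 0 0; 4 0 -10 0 0; 4 0 -13 0 0"
}}

```text
time: 15.18
eef_pos: [0.4425, -0.3018, 0.3464]
ee_rot: [-1.571, 0.001, -0.097]
wrist_force: [1.2, -1.0, -0.5]
grip_width: 0.0398
```

>>> {"api": "jog_arm", "payload": {
  "moves": "4 0 0 0 0; 4 0 0 0 0; 4 0 0 0 0; 4 0 0 0 0; 4 0 0 0 0"
}}

```text
time: 15.6
eef_pos: [0.442, -0.3016, 0.3435]
ee_rot: [-1.57, 0.003, -0.098]
wrist_force: [-0.2, -0.3, 0.1]
grip_width: 0.04
```

```bash
python3 - <<'E'
from h import *
im=save('scene','n.png'); 
st=bot.get_state();print(st['eef_pos'].round(4),st['wrist_force'].round(1),st['time'])
j=cv2.imread('pics/j.png')[:,:,::-1]
d=(cv2.absdiff(im,np.ascontiguousarray(j)).max(2)>45).astype(np.uint8); d=cv2.morphologyEx(d,cv2.MORPH_OPEN,np.ones((2,2)))
n,_,s,_=cv2.connectedComponentsWithStats(d)
for r in s[1:]:
    if r[4]>15: print('changed',r)
# tray rim/edge + tub compared by template shift before/after
g=lambda a:np.ascontiguousarray(a).astype(np.uint8)
for nm,(x,y,w,h) in {'tub end wall':(198,278,24,62),'tray rear-left':(70,250,20,58),'handle':(134,190,24,40),'motor':(285,228,55,50),'screw':(300,320,58,65),'driver':(158,358,105,25)}.items():
    m=cv2.matchTemplate(g(im[y-10:y+h+10,x-10:x+w+10]),g(j[y:y+h,x:x+w]),cv2.TM_CCOEFF_NORMED);_,v,_,l=cv2.minMaxLoc(m);print(nm,round(v,3),l[0]-10,l[1]-10)
for t in ('cap0',):
  for r in imaging.outline_of('scene',t): print(t,round(r['score'],2),(np.array(r['extent'])*[640,480,640,480]).round())
spot('scene','tray_handle',.235);spot('scene','tray_lip',.115)
E
```

```text
[ 0.4421 -0.3017  0.3437] [ 0.9  0.4 -0.5] 15.65
changed [  47    0  144   94 4918]
changed [115   0  13   7  63]
changed [276   9   4  17  51]
changed [141  46  10   3  25]
changed [ 87  66  39  16 304]
changed [287  75   6   9  31]
changed [  86   79   65   85 2638]
changed [ 142   94   74  108 3696]
changed [151  99  13   2  26]
changed [271 188   9   6  34]
changed [238 204   5   9  21]
changed [209 220  35  28 569]
changed [202 223   4   9  18]
changed [205 233   5  15  30]
changed [250 233   4   8  16]
changed [  94  262   67   31 1092]
changed [100 266  13   7  62]
changed [169 289  45  30 879]
tub end wall 0.22 1 0
tray rear-left 0.999 0 0
handle 0.993 0 0
motor 0.996 0 0
screw 0.999 0 0
driver 0.997 0 0
cap0 0.84 [167. 290.  28.  26.]
cap0 0.65 [188. 305.  19.  13.]
cap0 0.63 [192. 290.  24.  17.]
scene tray_handle 0.73 [146. 205.] [ 0.449 -0.299  0.235]
scene tray_lip 0.78 [158. 281.] [ 0.574 -0.278  0.115]
scene tray_lip 0.63 [199. 296.] [ 0.629 -0.183  0.115]
```

```bash
python3 - <<'E'
from h import *
im=imaging.get_image('scene');n=cv2.imread('pics/n.png')[:,:,::-1];j=cv2.imread('pics/j.png')[:,:,::-1]
g=np.ascontiguousarray
for nm,(x,y,w,h) in {'near corner':(190,319,32,22),'far rim':(190,277,34,11),'cheek+rail':(150,322,50,20)}.items():
    m=cv2.matchTemplate(g(im[y-8:y+h+8,x-8:x+w+8]),g(j[y:y+h,x:x+w]),cv2.TM_CCOEFF_NORMED);_,v,_,l=cv2.minMaxLoc(m);print(nm,round(v,3),l[0]-8,l[1]-8)
print('motion in tub',(cv2.absdiff(im,g(n))[275:345,155:225].max(2)>45).sum())
bot.sign_off()
E
```

```text
near corner 0.995 0 0
far rim 0.956 0 0
cheek+rail 0.997 0 0
motion in tub 0
the job is handed in; nothing more can be done
```

The tub is home and all three capacitors are in it. I handed the job in at about 15.7 s of robot time; the hand-in gave no verdict.

- **Tub:** I gripped the white tub by its trailing end wall and slid it through the gap and between the rails. It met the back stop firmly: pushing harder, up to about 25 N, moved it no further. In the picture its outer end was 149–152 mm from the pivot, against 150 mm when home.
- **Tipping:** I held the handle loosely between the fingers and tipped the tray to about 1.1 rad, going by the commanded arc. I then lowered it back along the same arc and let go.

**Last checks, comparing pictures before and after tipping:**
- The tub corner, tray, handle, motor, screw tray and screwdriver all showed no pixel shift.
- The network found three capacitors, all inside the tub, and nothing in the tub was moving.
- The gripper was clear of everything, above the handle.

One check disagreed: the comparison of the tub's end wall scored only 0.22, because the capacitors now lie inside that patch. I repeated it on the tub's bare corner and rim, which scored 0.995 and 0.956 with no shift. I had used up the 12 picture views by then, so I checked the level tray and the final resting places by numbers only.

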